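# Start the foam-carving bench in order

### The arm

A 6-joint arm with a two-finger parallel gripper is mounted at the origin on the work surface. World frame = base frame: x ahead of the robot, y to its left, z up, the work surface at z = 0. Lengths are in m, angles in rad, forces in N, time in s.
With the tool pointing down it reaches from about 0.35 to 0.85 m from the base axis. Payload 8.1 kg.
Tool frame: the origin (TCP) lies between the finger pads; the fingertips stand 11 mm ahead of it and the grasp point (between the pads) lies 8 mm behind it (robot.tips_ahead is the distance from the TCP to the fingertips, in m); z points along the fingers, y is the line along which they close (so a half turn about z gives the same grasp; the last joint's range is limited). The gripper opens to 93 mm and grips with 3 to 60 N. Pads are 15 mm wide; open, the fingers measure 128 mm over their backs; the gripper's body (75 mm by 188 mm) begins 65 mm behind the grasp point.
Start: joints at [1.112, 0.13, 1.488, -0, 1.523, -0.085], TCP at [0.219, 0.559, 0.23] pointing down, gripper open.
Joint ranges: [-2.96, 2.96], [-0.89, 2.26], [0.02, 2.5], [-1.34, 4.48], [0, 2.73], [-2.66, 2.66]. Speed limits (rad/s): [2.39, 2.39, 2.79, 3.14, 3.14, 3.14].

### API

Orientations are given as a rotation vector (axis times angle).
In Python, from plant import robot gives the robot as it stands. The module is installed in compiled form; this text tells all that it offers.
- The arm moves only by the tool move_arm, never from a script. Its argument "deltas" is one flat list of numbers, 7 for each row, row after row: the shift along the tool's x, y, z in m, then the turn, a rotation vector about the tool's x, y, z in rad, then the opening, from 0 (shut) to 1 (fully open). A call has 1 to 12 rows; each row is the pose to reach, as a shift and turn from the pose commanded when the call began, along the tool's axes at that moment; what a row does not reach only later rows make up. A row lasts 1/8 s, in which the tool goes at most 62.5 mm and 10.7 degrees, less where a joint would pass 70% of its speed; a pose out of reach is approached as far as the arm can. A call with a gripper value outside its range is refused whole. The fingers move at their own pace and stop on an object; "squeeze" is the grip in N (left out, the last holds). Time passes only in rows, so rows that repeat a pose let the fingers close. It gives the time, the measured TCP pose, the force, the opening and the grip force at its end, in the units of the state.
- robot.read_state(): the state, without advancing time (a new reading comes with each control period).
- robot.read_camera(name): name is "scene" or "top" or "wrist"; returns (picture, depth): 480x640x3 uint8, red, green, blue; 480x640 float32, m along the optical axis (not along the pixel's ray), 0 where there is no reading.
- robot.camera_model(name): a dict with "K" (3x3 intrinsics, pixels), "R" (3x3) and "t" (3): a world point X has camera coordinates R X + t; the wrist camera has in their place "tool_from_camera" (4x4, takes a point from camera to tool coordinates, whose origin is the TCP and whose axes are the flange's). Camera axes: x right, y down, z forward; pixel columns grow to the right and rows downward; lengths in m; the calibration is good to about 2 mm. A picture is of the moment at which its call begins: read the wrist's pose just before it. camera_model takes no time and is no camera call.
- robot.close_job(): hands the job in; it is judged then, once.
Trained networks look in the newest picture that a camera, given by its name, has taken for a name from the list of things; names that differ only in an ending like _2 or _b are one class to them, and where a whole thing is asked for, a point or a joint stands for the part that bears it (a point fixed in the world has none). Each returns a list of dicts, best first, with "confidence" (0 to 1); they miss things now and then, are a little off and sometimes report something else, mostly with a low value. They report only what shows in the picture. A call takes as long as a camera call. They do not tell look-alikes from the thing itself.
- robot.recognise(camera, label): "uv" ([column, row] in pixels, amid what is visible of it).
The state is a dict: "t": time; "q": joint angles; "dq": joint speeds; "joint_torque": joint torques, N m; "tool_pos": TCP position; "orientation": TCP orientation; "force": force on the tool from outside, world axes, zero at the start; "wrist_torque": the same for the moment, N m; "opening": finger opening in m; "gripper_force": force on a finger pad.
Only numpy, scipy, OpenCV 4.12 (cv2) and the standard library are available. Lean on these libraries where they do the work, as an engineer would, in place of code of your own. Each camera call takes 0.05 s, during which the arm holds its last target. There are 200 camera calls.

### The job

Start up the carving bench with its loose push-button switches: with a fingertip, lightly press the green button, then the yellow, then the blue, each all the way in so that it stays down, with every switch left lying where it is (do not pick it up, tip it or shove it about). Leave the red button up and do not disturb the other things on the bench.

Things in the scene. Friction and masses are not known exactly. Their poses are not given: they have to be found in the camera images.
- green_switch: loose grey push-button switch with one green button on top: square housing 68 x 68 mm, 30 mm high, about 0.2 to 0.3 kg, on a rubber foot, free on the bench; origin at the centre of its underside, z up
- green_top (a point): centre of the flat top of the green button, a round cap 40 mm across in the middle of the housing; it stands 22 mm above the housing when up (52 mm above the bench) and 10 mm above it when fully down; it moves with the cap
- green_button (a joint): how far the green button is pressed, m: 0 up, 0.012 fully down against its stop; it takes about 3 N to start it and 5.5 N to push it fully down; it rides on a cushioned mount that gives 1 mm per 2 N throughout the press, at most 10 mm, and springs back when let go; it stays as far down as it was pushed (starts within 1 mm of up)
- yellow_switch: loose grey push-button switch with one yellow button on top: square housing 68 x 68 mm, 30 mm high, about 0.2 to 0.3 kg, on a rubber foot, free on the bench; origin at the centre of its underside, z up
- yellow_top (a point): centre of the flat top of the yellow button, a round cap 40 mm across in the middle of the housing; it stands 22 mm above the housing when up (52 mm above the bench) and 10 mm above it when fully down; it moves with the cap
- yellow_button (a joint): how far the yellow button is pressed, m: 0 up, 0.012 fully down against its stop; it takes about 3 N to start it and 5.5 N to push it fully down; it rides on a cushioned mount that gives 1 mm per 2 N throughout the press, at most 10 mm, and springs back when let go; it stays as far down as it was pushed (starts within 1 mm of up)
- blue_switch: loose grey push-button switch with one blue button on top: square housing 68 x 68 mm, 30 mm high, about 0.2 to 0.3 kg, on a rubber foot, free on the bench; origin at the centre of its underside, z up
- blue_top (a point): centre of the flat top of the blue button, a round cap 40 mm across in the middle of the housing; it stands 22 mm above the housing when up (52 mm above the bench) and 10 mm above it when fully down; it moves with the cap
- blue_button (a joint): how far the blue button is pressed, m: 0 up, 0.012 fully down against its stop; it takes about 3 N to start it and 5.5 N to push it fully down; it rides on a cushioned mount that gives 1 mm per 2 N throughout the press, at most 10 mm, and springs back when let go; it stays as far down as it was pushed (starts within 1 mm of up)
- red_switch: loose grey push-button switch with one red button on top: square housing 68 x 68 mm, 30 mm high, about 0.2 to 0.3 kg, on a rubber foot, free on the bench; origin at the centre of its underside, z up
- red_top (a point): centre of the flat top of the red button, a round cap 40 mm across in the middle of the housing; it stands 22 mm above the housing when up (52 mm above the bench) and 10 mm above it when fully down; it moves with the cap
- red_button (a joint): how far the red button is pressed, m: 0 up, 0.012 fully down against its stop; it takes about 3 N to start it and 5.5 N to push it fully down; it rides on a cushioned mount that gives 1 mm per 2 N throughout the press, at most 10 mm, and springs back when let go; it stays as far down as it was pushed (starts within 1 mm of up)
- tape_roll: loose orange roll, 90 mm across, 38 mm high, lying flat; origin at the centre of its underside
- foam_offcut: loose white block 110 x 75 x 45 mm; origin at the centre of its underside
- glue_bottle: loose upright green bottle with a white label and a red cap, 56 mm across, 140 mm high; origin at the centre of its underside
- brush: loose brush lying on the bench along its own x, about 0.2 m long; origin on its underside near the middle
- tube_offcut: loose upright grey tube end, 48 mm across, 80 mm high; origin at the centre of its underside
Mind the look-alikes: they are no part of the job. Leave any purple look-alike of the blue_switch alone. Leave any brown look-alike of the red_switch alone.

How it is judged:
On the way, in this order (a step that is already met when the one before it is completed fails the run):
1. the green button is pressed down (value of joint green_button above 0.008 m), for 0.1 s.
2. the yellow button is pressed down (value of joint yellow_button above 0.008 m), for 0.1 s.
3. the blue button is pressed down (value of joint blue_button above 0.008 m), for 0.1 s.
At the end, for the whole second after the job is handed in: the green, yellow and blue buttons are at least 8 mm down (of 12), the red one less than 3 mm; every switch lies flat and at rest within 25 mm of where it was, every other loose thing within 30 mm (value of joint each of green_button, yellow_button, blue_button above 0.008 m and value of joint red_button below 0.003 m and distance of each of green_switch, yellow_switch, blue_switch, red_switch from where it was at the start of the episode below 0.025 m and angle between each of green_switch, yellow_switch, blue_switch, red_switch's own z axis and vertical below 0.1 rad and linear speed of each of green_switch, yellow_switch, blue_switch, red_switch below 0.02 m/s and distance of each of tape_roll, foam_offcut, glue_bottle, brush, tube_offcut from where it was at the start of the episode below 0.03 m); the robot touches nothing.
It fails at once if a button goes down out of order ((value of joint yellow_button above 0.004 m and value of joint green_button below 0.008 m) or (value of joint blue_button above 0.004 m and value of joint yellow_button below 0.008 m)).
It fails at once if the red button is pressed (value of joint red_button above 0.003 m).
It fails at once if a switch is lifted (12 mm), tipped or shoved more than 25 mm (height (world z) of any of green_switch, yellow_switch, blue_switch, red_switch above 0.012 m or angle between any of green_switch, yellow_switch, blue_switch, red_switch's own z axis and vertical above 0.25 rad or distance of any of green_switch, yellow_switch, blue_switch, red_switch from where it was at the start of the episode above 0.025 m).
It fails at once if a switch is pushed harder than 35 N (contact force between any of green_switch, yellow_switch, blue_switch, red_switch and the fingers above 35 N or contact force between any of green_switch, yellow_switch, blue_switch, red_switch and the arm above 35 N).
It fails at once if another loose thing is moved more than 30 mm (distance of any of tape_roll, foam_offcut, glue_bottle, brush, tube_offcut from where it was at the start of the episode above 0.03 m).
It also fails if it takes over 58 s, if anything falls off the work surface, if the arm or the gripper's body presses on something with over 40 N, if the wrist force passes 120 N, or if a joint passes its speed limit or range.

## Working session

There is one attempt and no reset: what is moved stays moved. The work goes in short steps, Python scripts to look and compute and a tool call to move; the robot and the scene stay as the last step left them, time stands still between calls to the robot, and variables do not carry over. Pictures are saved under pics/ and viewed, at most 10 in all, crops included, and the job is handed in when it is done.

Besides the shell and the picture viewer there is one more tool, called after "Emit:" in YAML: its name, and indented under it one key for each argument. move_arm: Moves the arm, as the interface text tells. Its arguments: {"type":"object","properties":{"deltas":{"type":"array","items":{"type":"number"}},"squeeze":{"type":"number"}},"required":["deltas"]}

```bash
mkdir -p pics; cat > h.py <<'E'
import numpy as np, cv2
from plant import robot
def pt(cam,uv,d):
    m=robot.camera_model(cam); c=np.linalg.inv(m["K"])@[uv[0],uv[1],1]*d
    return m["R"].T@(c-m["t"])
def save(n,im): cv2.imwrite("pics/"+n+".png",im[:,:,::-1])
E
python3 - <<'E'
from h import *
np.set_printoptions(precision=4,suppress=True)
s=robot.read_state();print(s["t"],s["tool_pos"],s["orientation"],s["force"])
for c in ("top","scene"):
    im,d=robot.read_camera(c);save(c+"0",im);np.save(c+"0.npy",d);np.save(c+"i.npy",im)
    for l in ("green_top","yellow_top","blue_top","red_top"):
        for r in robot.recognise(c,l)[:3]:
            u=r["uv"];z=d[int(u[1]),int(u[0])];print(c,l,np.round(u,1),round(r["confidence"],2),pt(c,u,z))
E
```

```text
0.0 [0.2188 0.5581 0.2286] [-0.5837 -3.0864  0.0027] [0.3429 0.4586 0.1417]
top green_top [458.5 268.7] 0.51 [ 0.5056 -0.3348  0.0513]
top green_top [206.9 329. ] 0.43 [ 0.4167  0.2497 -0.0035]
top green_top [381.8 296.6] 0.2 [ 0.458  -0.1582  0.0284]
top yellow_top [177.4 291.6] 0.81 [0.5022 0.3016 0.0481]
top blue_top [292.3 287.1] 0.82 [0.4926 0.0434 0.0498]
top blue_top [241.9 278.8] 0.54 [0.5192 0.1549 0.0546]
top blue_top [177.3 289.4] 0.38 [0.5071 0.3018 0.0482]
top red_top [308.4 218.1] 0.68 [ 0.6501 -0.0041  0.05  ]
top red_top [354.  214.5] 0.53 [ 0.6512 -0.1109  0.0483]
top red_top [177.8 292.9] 0.27 [0.4987 0.2996 0.0518]
scene yellow_top [397.  196.8] 0.52 [0.5116 0.2928 0.0478]
scene blue_top [354.8 216.2] 0.74 [0.5264 0.1421 0.0453]
scene blue_top [314.4 223.2] 0.69 [0.507  0.0346 0.0512]
scene red_top [290.9 278.1] 0.79 [ 0.657  -0.1203  0.0513]
scene red_top [342.  263.6] 0.61 [ 0.6711 -0.0011  0.0485]
```

View pics/top0.png

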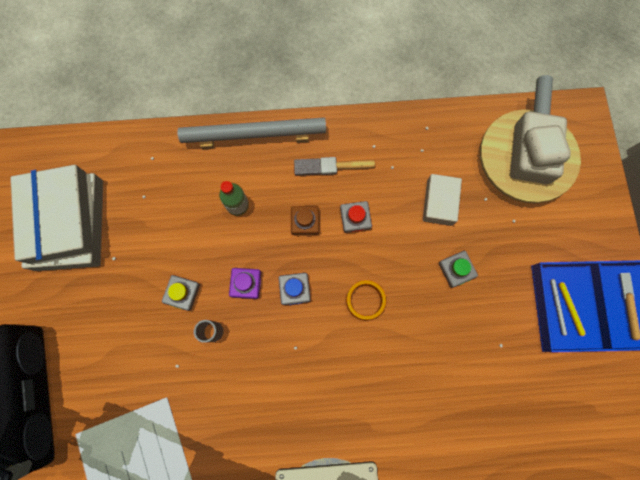

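View pics/scene0.png

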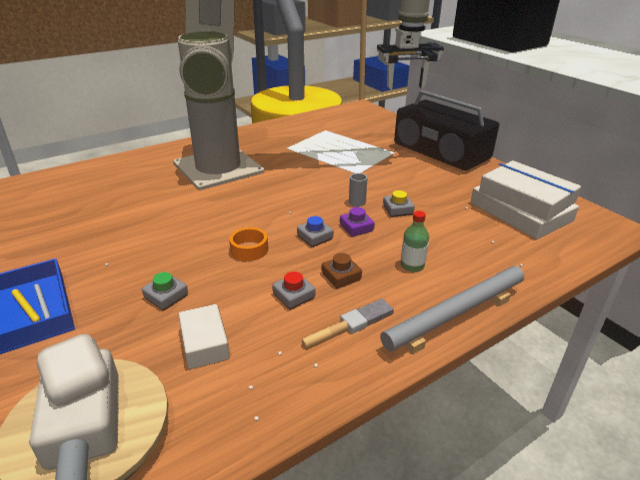

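The green button is at top (462,267), the yellow at (177,292) and the blue at (293,288). The purple one at (244,282) and the brown one at (305,217) are look-alikes, and the red is at (356,214). I'll measure the caps by colour in both views and check them in one enlarged crop.

```bash
python3 - <<'E'
from h import *
np.set_printoptions(precision=4,suppress=True)
hue=dict(green=(50,75),yellow=(25,35),blue=(105,122),red=None)
px=dict(top=dict(green=(462,267),yellow=(177,292),blue=(293,288),red=(356,214)),scene=dict(green=(163,281),yellow=(400,197),blue=(315,223),red=(293,281)))
crops=[]
for c in px:
    im=np.load(c+"i.npy");d=np.load(c+"0.npy");H=cv2.cvtColor(im,cv2.COLOR_RGB2HSV).astype(int)
    m=robot.camera_model(c);vv,uu=np.mgrid[:480,:640]
    C=np.stack([uu,vv,np.ones_like(uu)],-1)@np.linalg.inv(m["K"]).T*d[...,None]
    P=(C-m["t"])@m["R"]
    for k,(u,v) in px[c].items():
        h=H[...,0]; ok=(h<6)|(h>174) if k=="red" else (h>=hue[k][0])&(h<=hue[k][1])
        ok&=(H[...,1]>150)&(abs(uu-u)<17)&(abs(vv-v)<17)
        z=np.median(P[ok][:,2]); t=ok&(P[...,2]>0.044)
        q=P[t]; print(c,k,t.sum(),uu[t].mean().round(1),vv[t].mean().round(1),"mean",q.mean(0),"mid",(q.max(0)+q.min(0))/2,"size",np.ptp(q,axis=0))
        if c=="top": crops.append(cv2.resize(im[v-24:v+24,u-24:u+24],(200,200)))
save("crops",np.hstack(crops))
E
```

```text
top green 219 461.4 266.9 mean [ 0.5082 -0.3388  0.0603] mid [ 0.4509 -0.1832  0.5485] size [0.1533 0.3539 1.0078]
top yellow 243 176.8 291.1 mean [0.5016 0.2985 0.0622] mid [0.4481 0.1583 0.5483] size [0.1477 0.3293 1.0081]
top blue 224 293.5 286.9 mean [0.4926 0.0407 0.0508] mid [0.4928 0.0406 0.051 ] size [0.037  0.0347 0.0115]
top red 216 356.5 213.3 mean [ 0.6517 -0.1161  0.0553] mid [ 0.5237 -0.0704  0.5492] size [0.299  0.1283 1.0064]
scene green 133 161.7 277.7 mean [ 0.5132 -0.342   0.0522] mid [ 0.5125 -0.3422  0.0522] size [0.0343 0.0337 0.0066]
scene yellow 77 399.3 193.9 mean [0.5188 0.2931 0.06  ] mid [ 0.9184 -0.0946  0.3699] size [0.8601 0.8375 0.6436]
scene blue 99 314.7 220.6 mean [0.4981 0.0412 0.0518] mid [0.4965 0.0416 0.0519] size [0.0386 0.0343 0.0082]
scene red 219 293.1 278.3 mean [ 0.6661 -0.1203  0.0568] mid [ 0.9931 -0.3049  0.3679] size [0.7108 0.4169 0.6477]
```

View pics/crops.png

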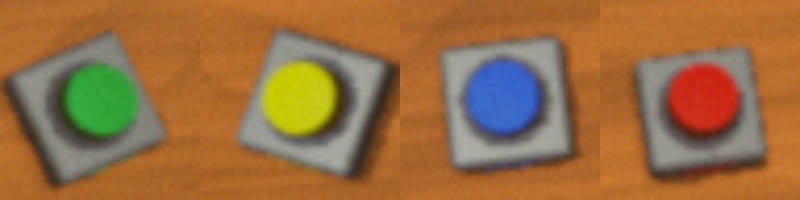

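The crops confirm plain grey switches with green, yellow, blue and red caps. Next I convert world targets into tool-frame shifts.

```bash
cat >> h.py <<'E'
from scipy.spatial.transform import Rotation as Ro
def delta(*pts):
    s=robot.read_state();R=Ro.from_rotvec(s["orientation"])
    print(s["t"],np.round(s["tool_pos"],4),np.round(s["force"],2),round(s["opening"],4))
    for p in pts: print(p,np.round(R.inv().apply(np.array(p)-s["tool_pos"]),4))
E
python3 - <<'E'
from h import *
np.set_printoptions(precision=4,suppress=True)
print(Ro.from_rotvec(robot.read_state()["orientation"]).as_matrix())
delta([.45,.3,.23],[.5,0,.23],[.51,-.34,.23])
print(robot.camera_model("wrist")["tool_from_camera"])
E
```

```text
[[-0.931   0.3651 -0.    ]
 [ 0.3651  0.931  -0.0001]
 [ 0.     -0.0001 -1.    ]]
0.5 [0.219  0.5586 0.2296] [-0.06 -0.1  -0.65] 0.0931
[0.45, 0.3, 0.23] [-0.3094 -0.1564 -0.0004]
[0.5, 0, 0.23] [-0.4655 -0.4174 -0.0004]
[0.51, -0.34, 0.23] [-0.5989 -0.7303 -0.0003]
[[ 0.001  -0.9537 -0.3008  0.0843]
 [ 1.      0.0013 -0.0009  0.0006]
 [ 0.0012 -0.3008  0.9537 -0.1545]
 [ 0.      0.      0.      1.    ]]
```

Emit:
move_arm:
  deltas: [-0.044, -0.022, 0, 0, 0, 0, 0, -0.088, -0.044, 0, 0, 0, 0, 0, -0.132, -0.067, 0, 0, 0, 0, 0, -0.176, -0.089, 0, 0, 0, 0, 0, -0.22, -0.111, 0, 0, 0, 0, 0, -0.265, -0.134, 0, 0, 0, 0, 0, -0.309, -0.156, 0, 0, 0, 0, 0, -0.336, -0.2, 0, 0, 0, 0, 0, -0.362, -0.243, 0, 0, 0, 0, 0, -0.388, -0.287, 0, 0, 0, 0, 0, -0.414, -0.33, 0, 0, 0, 0, 0, -0.44, -0.374, 0, 0, 0, 0, 0]
  squeeze: 10

```text
t: 2.0
tool_pos: [0.4923, 0.0482, 0.2299]
orientation: [0.583, 3.086, 0.0]
force: [1.0, 0.1, -0.0]
opening: 0.0009
gripper_force: 0.0
```

```bash
python3 -c "
from h import *
delta([.51,-.34,.23],[.51,-.34,.13],[.43,-.34,.2])"
```

```text
2.0 [0.4923 0.0482 0.2299] [ 0.97  0.14 -0.02] 0.0009
[0.51, -0.34, 0.23] [-1.582e-01 -3.549e-01 -1.000e-04]
[0.51, -0.34, 0.13] [-0.1581 -0.3549  0.0999]
[0.43, -0.34, 0.2] [-0.0837 -0.3841  0.0298]
```

Emit:
move_arm:
  deltas: [-0.02, -0.044, 0, 0, 0, 0, 0, -0.04, -0.089, 0, 0, 0, 0, 0, -0.059, -0.133, 0, 0, 0, 0, 0, -0.079, -0.177, 0, 0, 0, 0, 0, -0.099, -0.222, 0, 0, 0, 0, 0, -0.119, -0.266, 0, 0, 0, 0, 0, -0.138, -0.311, 0, 0, 0, 0, 0, -0.158, -0.355, 0.02, 0, 0, 0, 0, -0.158, -0.355, 0.05, 0, 0, 0, 0, -0.158, -0.355, 0.08, 0, 0, 0, 0, -0.158, -0.355, 0.08, 0, 0, 0, 0, -0.158, -0.355, 0.08, 0, 0, 0, 0]

```text
t: 3.5
tool_pos: [0.5101, -0.3387, 0.151]
orientation: [0.583, 3.086, -0.001]
force: [0.6, -0.2, 0.9]
opening: 0.0003
gripper_force: 0.0
```

```bash
cat >> h.py <<'E'
HUE=dict(green=(50,75),yellow=(25,35),blue=(105,122))
def wcap(k,n,zmin=0.046):
    s=robot.read_state(); im,d=robot.read_camera("wrist"); save(n,im)
    m=robot.camera_model("wrist");T=m["tool_from_camera"];R=Ro.from_rotvec(s["orientation"]).as_matrix()
    vv,uu=np.mgrid[:480,:640]
    C=np.stack([uu,vv,np.ones_like(uu)],-1)@np.linalg.inv(m["K"]).T*d[...,None]
    P=(C@T[:3,:3].T+T[:3,3])@R.T+s["tool_pos"]
    H=cv2.cvtColor(im,cv2.COLOR_RGB2HSV)
    ok=((H[...,0]>=HUE[k][0])&(H[...,0]<=HUE[k][1])&(H[...,1]>130)&(d>0)).astype(np.uint8)
    ok=cv2.morphologyEx(ok,cv2.MORPH_OPEN,np.ones((5,5)))
    t=(ok>0)&(abs(P[...,2]-0.045)<.02)&(np.linalg.norm(P[...,:2]-s["tool_pos"][:2],axis=-1)<.08)
    q=P[t];z=np.median(q[:,2]);t&=abs(P[...,2]-z)<.004;q=P[t]
    lo,hi=np.percentile(q,1,axis=0),np.percentile(q,99,axis=0)
    print(k,t.sum(),"uv",uu[t].mean().round(),vv[t].mean().round(),"z",z.round(4),"mid",((lo+hi)/2).round(4),"size",(hi-lo).round(4))
    return (lo+hi)/2
E
python3 -c "
from h import *
p=wcap('green','wg');delta([p[0],p[1],.073],[p[0],p[1],.063],[p[0],p[1],.0465])"
```

```text
green 1610 uv 314.0 244.0 z 0.0513 mid [ 0.5139 -0.3411  0.0513] size [0.0281 0.0358 0.003 ]
3.55 [ 0.5105 -0.3389  0.1517] [ 0.11 -0.39  0.9 ] 0.0005
[np.float64(0.5139492378602927), np.float64(-0.3411307425268039), 0.073] [-0.0038 -0.0007  0.0787]
[np.float64(0.5139492378602927), np.float64(-0.3411307425268039), 0.063] [-0.0038 -0.0007  0.0887]
[np.float64(0.5139492378602927), np.float64(-0.3411307425268039), 0.0465] [-0.0038 -0.0007  0.1052]
```

View pics/wg.png

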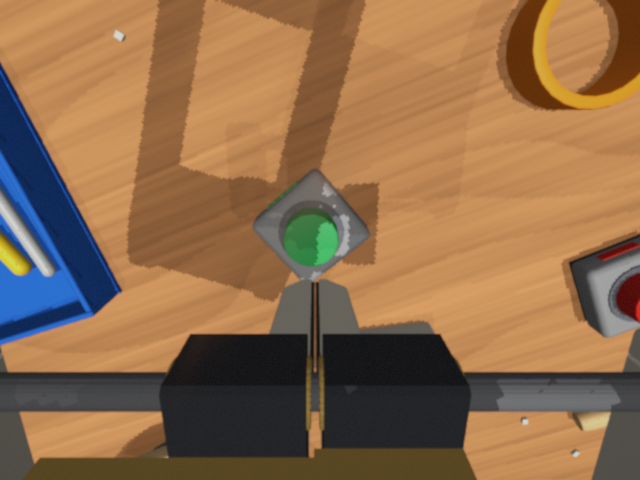

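The green cap is at (311,238), just ahead of the shut tips at (315,283), and nothing else is close by. Going down in two stages.

Emit:
move_arm:
  deltas: [-0.003, -0.001, 0.02, 0, 0, 0, 0, -0.003, -0.001, 0.045, 0, 0, 0, 0, -0.003, -0.001, 0.065, 0, 0, 0, 0, -0.003, -0.001, 0.078, 0, 0, 0, 0, -0.003, -0.001, 0.082, 0, 0, 0, 0, -0.003, -0.001, 0.085, 0, 0, 0, 0, -0.003, -0.001, 0.088, 0, 0, 0, 0, -0.003, -0.001, 0.091, 0, 0, 0, 0, -0.003, -0.001, 0.093, 0, 0, 0, 0, -0.003, -0.001, 0.093, 0, 0, 0, 0]

```text
t: 4.8
tool_pos: [0.5125, -0.3409, 0.0572]
orientation: [0.584, 3.086, -0.001]
force: [0.5, -0.8, 3.2]
opening: 0.0005
gripper_force: 1.7
```

Emit:
move_arm:
  deltas: [0, 0, 0.002, 0, 0, 0, 0, 0, 0, 0.004, 0, 0, 0, 0, 0, 0, 0.006, 0, 0, 0, 0, 0, 0, 0.008, 0, 0, 0, 0, 0, 0, 0.009, 0, 0, 0, 0, 0, 0, 0.009, 0, 0, 0, 0, 0, 0, 0.009, 0, 0, 0, 0]

```text
t: 5.68
tool_pos: [0.5125, -0.3408, 0.0481]
orientation: [0.584, 3.086, -0.001]
force: [1.5, -1.2, 6.3]
opening: 0.0008
gripper_force: 3.0
```

Emit:
move_arm:
  deltas: [0, 0, 0.001, 0, 0, 0, 0, 0, 0, 0.002, 0, 0, 0, 0, 0, 0, 0.003, 0, 0, 0, 0, 0, 0, 0.003, 0, 0, 0, 0]

```text
t: 6.18
tool_pos: [0.5126, -0.3409, 0.0457]
orientation: [0.583, 3.086, -0.001]
force: [1.1, -0.3, 9.6]
opening: 0.0009
gripper_force: 5.4
```

Emit:
move_arm:
  deltas: [0, 0, -0.004, 0, 0, 0, 0, 0, 0, -0.015, 0, 0, 0, 0, 0, 0, -0.05, 0, 0, 0, 0, 0, 0, -0.105, 0, 0, 0, 0, 0, 0, -0.105, 0, 0, 0, 0, 0, 0, -0.105, 0, 0, 0, 0]

```text
t: 6.92
tool_pos: [0.5114, -0.34, 0.1489]
orientation: [-0.584, -3.085, -0.001]
force: [0.1, -0.9, -0.1]
opening: 0.0003
gripper_force: 0.0
```

```bash
python3 -c "
from h import *
p=wcap('green','wg2');delta([.5,0,.23],[.505,.297,.23],[.505,.297,.15])"
```

```text
green 1360 uv 315.0 239.0 z 0.0393 mid [ 0.5153 -0.3413  0.0393] size [0.0259 0.0353 0.003 ]
6.975 [ 0.511  -0.3396  0.1479] [-0.17 -0.14 -0.39] 0.0006
[0.5, 0, 0.23] [ 0.1345  0.3123 -0.0814]
[0.505, 0.297, 0.23] [ 0.2382  0.5906 -0.0808]
[0.505, 0.297, 0.15] [ 0.238   0.5905 -0.0008]
```

Green is down: the cap is at 39 mm. Now to yellow.

Emit:
move_arm:
  deltas: [0.02, 0.05, -0.03, 0, 0, 0, 0, 0.04, 0.1, -0.06, 0, 0, 0, 0, 0.06, 0.15, -0.08, 0, 0, 0, 0, 0.08, 0.2, -0.08, 0, 0, 0, 0, 0.101, 0.25, -0.08, 0, 0, 0, 0, 0.121, 0.3, -0.08, 0, 0, 0, 0, 0.141, 0.35, -0.08, 0, 0, 0, 0, 0.161, 0.4, -0.08, 0, 0, 0, 0, 0.181, 0.45, -0.08, 0, 0, 0, 0, 0.202, 0.5, -0.08, 0, 0, 0, 0, 0.222, 0.55, -0.06, 0, 0, 0, 0, 0.238, 0.59, -0.03, 0, 0, 0, 0]

```text
t: 8.48
tool_pos: [0.505, 0.2977, 0.1779]
orientation: [-0.582, -3.086, 0.001]
force: [0.4, -0.2, -1.1]
opening: 0.0
gripper_force: 0.0
```

Emit:
move_arm:
  deltas: [0, 0, 0.03, 0, 0, 0, 0, 0, 0, 0.03, 0, 0, 0, 0, 0, 0, 0.03, 0, 0, 0, 0]

```text
t: 8.85
tool_pos: [0.5058, 0.2952, 0.1496]
orientation: [-0.584, -3.086, 0.001]
force: [-0.4, -0.0, 0.4]
opening: 0.0006
gripper_force: 0.0
```

```bash
python3 -c "
from h import *
p=wcap('yellow','wy');delta([p[0],p[1],.073])"
```

```text
yellow 1473 uv 334.0 234.0 z 0.0506 mid [0.5068 0.3087 0.0506] size [0.0299 0.0306 0.0031]
8.9 [0.5065 0.2953 0.1506] [1.67 0.1  0.43] 0.0006
[np.float64(0.5067796497134867), np.float64(0.30871790078930783), 0.073] [0.0046 0.0125 0.0776]
```

View pics/wy.png

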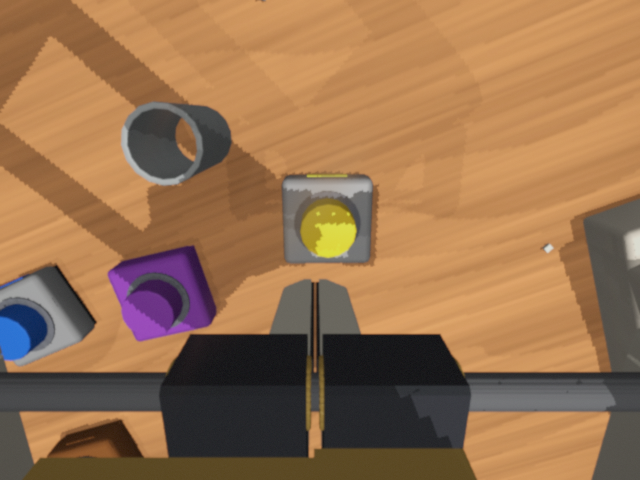

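The yellow cap is at (328,229). Its shaded upper part was lost from the mask, so I'll refit on the saved pictures with a looser mask projected to the cap plane.

```bash
cat >> h.py <<'E'
def fit(n,k,tool_pos,ori,z=.0515):
    im=cv2.imread(f"pics/{n}.png");H=cv2.cvtColor(im,cv2.COLOR_BGR2HSV).astype(int)
    h0,h1=HUE[k];ok=((H[...,0]>=h0-6)&(H[...,0]<=h1+6)&(H[...,1]>90)).astype(np.uint8)
    ok[:190]=0;ok[275:]=0;ok[:,:270]=0;ok[:,370:]=0
    ok=cv2.morphologyEx(ok,cv2.MORPH_OPEN,np.ones((5,5)))
    cn=max(cv2.findContours(ok,0,1)[0],key=cv2.contourArea);cn=cv2.convexHull(cn)
    print("bbox",cv2.boundingRect(cn),"ellipse",cv2.fitEllipse(cn))
    m=robot.camera_model("wrist");T=m["tool_from_camera"];R=Ro.from_rotvec(ori).as_matrix()
    c=cn[:,0].astype(float);d=np.c_[c,np.ones(len(c))]@np.linalg.inv(m["K"]).T@T[:3,:3].T@R.T
    o=R@T[:3,3]+tool_pos;P=o+d*((z-o[2])/d[:,2])[:,None]
    (x,y),r=cv2.minEnclosingCircle(P[:,:2].astype(np.float32));print(k,n,"centre",round(x,4),round(y,4),"r",round(r,4))
    return x,y
E
python3 -c "
from h import *
s=robot.read_state();o=s['orientation']
fit('wg','green',[.5103,-.3388,.1513],o)
fit('wg2','green',[.511,-.34,.1484],o,.0395)
x,y=fit('wy','yellow',s['tool_pos'],o)
delta([x,y,.073])"
```

```text
bbox (284, 209, 54, 57) ellipse ((310.7235107421875, 237.28271484375), (54.46358108520508, 58.21516418457031), 1.1528966426849365)
green wg centre 0.5088 -0.3407 r 0.0216
bbox (286, 207, 53, 53) ellipse ((311.68463134765625, 233.236572265625), (52.51313400268555, 52.88453674316406), 96.29911804199219)
green wg2 centre 0.5097 -0.3417 r 0.0203
bbox (300, 198, 57, 60) ellipse ((327.4863586425781, 227.6692657470703), (57.015838623046875, 59.673397064208984), 167.448486328125)
yellow wy centre 0.5027 0.307 r 0.0218
8.9 [0.5065 0.2953 0.1506] [1.67 0.1  0.43] 0.0006
[0.5026992559432983, 0.3070354461669922, 0.073] [0.0078 0.0095 0.0776]
```

Emit:
move_arm:
  deltas: [0.007, 0.009, 0.02, 0, 0, 0, 0, 0.007, 0.009, 0.045, 0, 0, 0, 0, 0.007, 0.009, 0.065, 0, 0, 0, 0, 0.007, 0.009, 0.078, 0, 0, 0, 0, 0.007, 0.009, 0.083, 0, 0, 0, 0, 0.007, 0.009, 0.087, 0, 0, 0, 0, 0.007, 0.009, 0.091, 0, 0, 0, 0, 0.007, 0.009, 0.095, 0, 0, 0, 0, 0.007, 0.009, 0.098, 0, 0, 0, 0, 0.007, 0.009, 0.101, 0, 0, 0, 0, 0.007, 0.009, 0.101, 0, 0, 0, 0]

```text
t: 10.28
tool_pos: [0.5032, 0.3068, 0.0489]
orientation: [0.584, 3.086, 0.001]
force: [0.6, -1.4, 4.6]
opening: 0.0003
gripper_force: 2.3
```

Emit:
move_arm:
  deltas: [0, 0, 0.002, 0, 0, 0, 0, 0, 0, 0.004, 0, 0, 0, 0, 0, 0, 0.004, 0, 0, 0, 0, 0, 0, 0.004, 0, 0, 0, 0]

```text
t: 10.78
tool_pos: [0.5033, 0.3069, 0.0458]
orientation: [0.583, 3.086, 0.001]
force: [-2.1, -1.7, 10.0]
opening: 0.0002
gripper_force: 5.3
```

Force 10 N, same as green. Lifting to check yellow, then on to blue.

Emit:
move_arm:
  deltas: [0, 0, -0.004, 0, 0, 0, 0, 0, 0, -0.015, 0, 0, 0, 0, 0, 0, -0.05, 0, 0, 0, 0, 0, 0, -0.105, 0, 0, 0, 0, 0, 0, -0.105, 0, 0, 0, 0, 0, 0, -0.105, 0, 0, 0, 0]

```text
t: 11.52
tool_pos: [0.5024, 0.3066, 0.1495]
orientation: [-0.584, -3.087, 0.0]
force: [0.1, -1.4, -0.7]
opening: 0.0002
gripper_force: 0.0
```

```bash
python3 -c "
from h import *
p=wcap('yellow','wy2');delta([.494,.041,.15])"
```

```text
yellow 1341 uv 320.0 240.0 z 0.0393 mid [0.5071 0.3076 0.0393] size [0.0299 0.0344 0.0031]
11.575 [0.5018 0.3062 0.1484] [ 0.02  0.3  -1.15] 0.0003
[0.494, 0.041, 0.15] [-0.0896 -0.2498 -0.0014]
```

Yellow is down too. Now to blue.

Emit:
move_arm:
  deltas: [-0.015, -0.042, -0.03, 0, 0, 0, 0, -0.03, -0.083, -0.05, 0, 0, 0, 0, -0.045, -0.125, -0.05, 0, 0, 0, 0, -0.06, -0.167, -0.05, 0, 0, 0, 0, -0.075, -0.208, -0.05, 0, 0, 0, 0, -0.09, -0.25, -0.03, 0, 0, 0, 0, -0.09, -0.25, 0, 0, 0, 0, 0, -0.09, -0.25, 0, 0, 0, 0, 0, -0.09, -0.25, 0, 0, 0, 0, 0]

```text
t: 12.7
tool_pos: [0.4949, 0.0414, 0.1496]
orientation: [-0.583, -3.086, 0.0]
force: [0.9, 0.2, 0.5]
opening: 0.0005
gripper_force: 0.0
```

```bash
python3 -c "
from h import *
p=wcap('blue','wb');s=robot.read_state();x,y=fit('wb','blue',s['tool_pos'],s['orientation']);delta([x,y,.073])"
```

```text
blue 2155 uv 316.0 236.0 z 0.0511 mid [0.494  0.0436 0.0511] size [0.0341 0.036  0.0031]
bbox (289, 209, 55, 54) ellipse ((316.42987060546875, 234.81497192382812), (54.32575607299805, 56.907798767089844), 53.25417709350586)
blue wb centre 0.4935 0.0448 r 0.0211
12.75 [0.4955 0.0415 0.1503] [-0.58  0.42  0.88] 0.0004
[0.4934730529785156, 0.04479161649942398, 0.073] [0.0031 0.0023 0.0773]
```

View pics/wb.png

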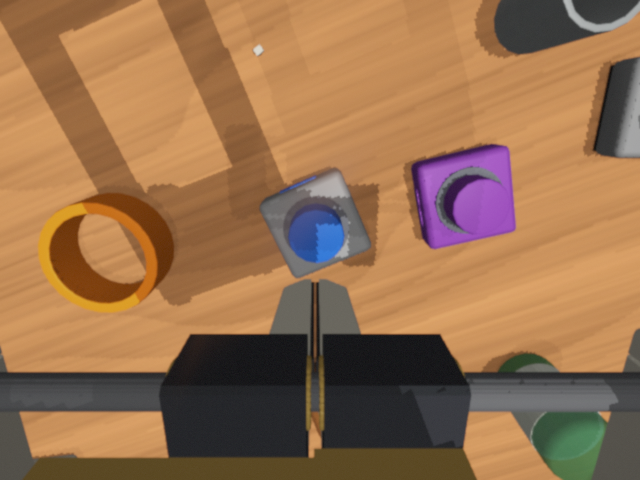

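The blue cap is at (316,234) on its grey housing. The purple look-alike at (475,200) and the bottle at (575,440) are clear of the fingers and body.

Emit:
move_arm:
  deltas: [0.003, 0.002, 0.02, 0, 0, 0, 0, 0.003, 0.002, 0.045, 0, 0, 0, 0, 0.003, 0.002, 0.065, 0, 0, 0, 0, 0.003, 0.002, 0.078, 0, 0, 0, 0, 0.003, 0.002, 0.083, 0, 0, 0, 0, 0.003, 0.002, 0.087, 0, 0, 0, 0, 0.003, 0.002, 0.091, 0, 0, 0, 0, 0.003, 0.002, 0.095, 0, 0, 0, 0, 0.003, 0.002, 0.098, 0, 0, 0, 0, 0.003, 0.002, 0.101, 0, 0, 0, 0, 0.003, 0.002, 0.101, 0, 0, 0, 0]

```text
t: 14.12
tool_pos: [0.4937, 0.0441, 0.0489]
orientation: [0.584, 3.086, 0.001]
force: [1.5, 2.1, 4.8]
opening: 0.0006
gripper_force: 2.3
```

Emit:
move_arm:
  deltas: [0, 0, 0.002, 0, 0, 0, 0, 0, 0, 0.004, 0, 0, 0, 0, 0, 0, 0.004, 0, 0, 0, 0, 0, 0, 0.004, 0, 0, 0, 0]

```text
t: 14.62
tool_pos: [0.4938, 0.0441, 0.0457]
orientation: [0.583, 3.086, 0.001]
force: [-0.9, 1.2, 10.8]
opening: 0.0005
gripper_force: 5.4
```

Emit:
move_arm:
  deltas: [0, 0, -0.004, 0, 0, 0, 0, 0, 0, -0.015, 0, 0, 0, 0, 0, 0, -0.05, 0, 0, 0, 0, 0, 0, -0.105, 0, 0, 0, 0, 0, 0, -0.12, 0, 0, 0, 0, 0, 0, -0.12, 0, 0, 0, 0, 0, 0, -0.12, 0, 0, 0, 0]

```text
t: 15.5
tool_pos: [0.4918, 0.0439, 0.1626]
orientation: [-0.583, -3.084, 0.001]
force: [0.6, 0.1, 0.0]
opening: 0.0007
gripper_force: 0.0
```

```bash
python3 -c "
from h import *
p=wcap('blue','wb2');delta()
im,d=robot.read_camera('scene');save('end',im)"
```

```text
blue 1709 uv 315.0 233.0 z 0.0393 mid [0.4957 0.0435 0.0392] size [0.0318 0.0362 0.0032]
15.55 [0.4917 0.0439 0.1624] [-0.31 -0.01 -0.13] 0.0006
```

View pics/end.png

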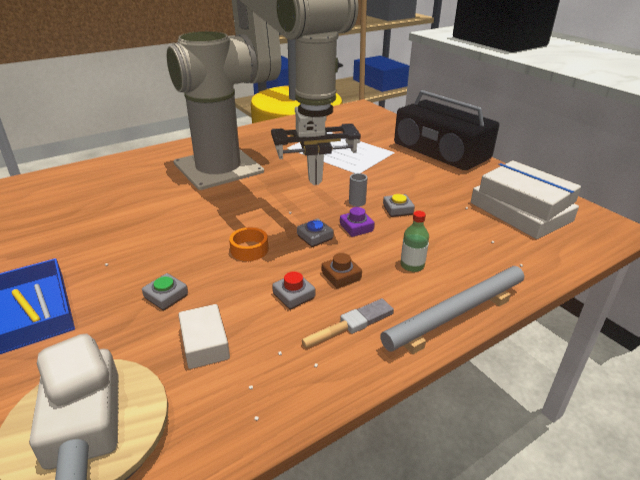

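The end view shows green (164,284), yellow (400,199) and blue (316,226) down and red (293,280) up. Nothing has shifted and the arm is clear.

```bash
python3 -c "
from plant import robot
print(robot.close_job())"
```

```text
the job is handed in; nothing more can be done
None
```

I pressed green, yellow and blue fully down in that order (each cap measured about 39 mm above the bench, roughly 10 N each), left red up with nothing visibly moved, and handed the job in at about 15.6 s; no verdict was returned.

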